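# Pack potted cacti square into the carrying tray

### The job

Push the terracotta-coloured cactus pot that stands loose in the grey tray fully home into the yellow-marked corner, square against both walls, and gently stand the toppled blue pot upright on the bench, clear of the tray, and let go of it. Only when both are so, take the blue pot afresh, set it gently into the tray without dropping it, and pack it upright and snug beside the terracotta pot, against the same far wall (the one away from the robot). Do not tip the terracotta pot over, and leave the other things on the bench where they are.

Things in the scene. Friction and masses are not known exactly. Their poses are not given: they have to be found in the camera images.
- tray: Grey open tray, outside 200 mm (own x) by 250 mm (own y), fixed to the bench; walls 5 mm thick, rim 45 mm above the bench, inner floor 5 mm above it; inside 190 x 240 mm. Origin under its centre; own x points to the far wall, away from the robot (within about 0.25 rad of world x), y to the left.
- tray_corner (a point): The yellow-marked reference corner: the point on the tray's inner floor where the far wall (+x) meets the right wall (-y), seen from the robot. Axes as the tray's: the far wall's inner face is the plane x = 0, the right wall's is y = 0; the inside lies at -x, +y. Packed, the terracotta pot's origin is at x = -28 mm, y = 28 mm here and the blue one's at x = -28 mm, y = 84 mm.
- pot_terracotta: Square pot, 56 x 56 mm, 60 mm high, about 0.17 kg (varies by a third), glued-grit top and a round cactus 38 mm wide rising 18 mm above the rim. Origin: centre of its underside; own z points from underside to plant, x and y square to its sides. Terracotta-coloured, green cactus; stands in the tray, some 15 to 60 mm off both walls of the marked corner and turned up to 0.3 rad.
- pot_blue: Square pot, 56 x 56 mm, 60 mm high, about 0.17 kg (varies by a third), glued-grit top and a round cactus 38 mm wide rising 18 mm above the rim. Origin: centre of its underside; own z points from underside to plant, x and y square to its sides. Blue, pink flower; lies on a flat side on the bench, right of the tray, plant pointing to the robot's right, within about 0.6 rad of -y.
- round_pot_black: black round pot, 70 mm wide, with a pink-flowered cactus, about 95 mm high; bystander. Origin on its axis, on its underside.
- round_pot_white: white round pot, 80 mm wide, with a cactus, about 90 mm high; bystander. Origin on its axis, on its underside.
- spray_bottle: clear bottle with green cap, 60 mm wide, 170 mm high; bystander. Origin on its axis, on its underside.
- brush: small hand brush lying on the table, about 160 mm long along its own x; bystander. Origin at its middle, on its underside.
- label_cup: blue ceramic cup, 70 mm wide, 80 mm high; bystander. Origin on its axis, on its underside.
- feed_tin: tin with a green band, 66 mm wide, 90 mm high; bystander. Origin on its axis, on its underside.

How it is judged (in metres and radians):
On the way:
1. the terracotta pot is home in the marked corner and let go, and the blue pot stands upright and released on the bench, clear of the tray (x of pot_terracotta in the frame of tray_corner above -0.034 m and y of pot_terracotta in the frame of tray_corner below 0.034 m and z of pot_terracotta in the frame of tray_corner below 0.006 m and angle between each of pot_terracotta, pot_blue's own z axis and vertical below 0.08 rad and (angle between the x axis of pot_terracotta and the x axis of tray_corner, either way round below 0.12 rad or angle between the x axis of pot_terracotta and the y axis of tray_corner, either way round below 0.12 rad) and contact force between each of pot_terracotta, pot_blue and the fingers below 0.3 N and linear speed of each of pot_terracotta, pot_blue below 0.02 m/s and height (world z) of pot_blue below 0.004 m and horizontal distance between pot_blue and tray above 0.12 m), for 0.2 s.
At the end, for the whole second after the job is handed in: Both pots upright on the tray floor, released, at rest, square within 0.12 rad: terracotta within 6 mm of far and right walls at the marked corner; blue within 6 mm of the far wall and beside it, its centre at most 94 mm from the right wall (84 is perfect) (x of each of pot_terracotta, pot_blue in the frame of tray_corner above -0.034 m and y of pot_terracotta in the frame of tray_corner below 0.034 m and z of each of pot_terracotta, pot_blue in the frame of tray_corner below 0.006 m and angle between each of pot_terracotta, pot_blue's own z axis and vertical below 0.08 rad and (angle between the x axis of pot_terracotta and the x axis of tray_corner, either way round below 0.12 rad or angle between the x axis of pot_terracotta and the y axis of tray_corner, either way round below 0.12 rad) and contact force between each of pot_terracotta, pot_blue and the fingers below 0.3 N and linear speed of each of pot_terracotta, pot_blue below 0.02 m/s and y of pot_blue in the frame of tray_corner between 0.06 and 0.094 m and (angle between the x axis of pot_blue and the x axis of tray_corner, either way round below 0.12 rad or angle between the x axis of pot_blue and the y axis of tray_corner, either way round below 0.12 rad)); the robot touches nothing.
It fails at once if a bystander is moved more than 30 mm (distance of any of round_pot_black, round_pot_white, spray_bottle, brush, label_cup, feed_tin from where it was at the start of the episode above 0.03 m).
It fails at once if the terracotta pot is tipped over (angle between pot_terracotta's own z axis and vertical above 0.7 rad).
It fails at once if the blue pot is dropped (falls free for more than about 25 mm) (linear speed of pot_blue above 0.7 m/s and contact force between pot_blue and the fingers below 0.1 N).
It also fails if it takes over 72 s, if anything falls off the work surface, if the arm or the gripper's body presses on something with over 40 N, if the wrist force passes 120 N, or if a joint passes its speed limit or range.

### The arm

A 6-joint arm with a two-finger parallel gripper is mounted at the origin on the work surface. World frame = base frame: x ahead of the robot, y to its left, z up, the work surface at z = 0. Lengths are in mm, angles in rad, forces in N, time in s.
With the tool pointing down it reaches from about 400 to 825 mm from the base axis. Payload 7 kg.
Tool frame: the origin (TCP) lies at the very end of the fingers, on their centre line; the grasp point (between the pads) lies 19 mm behind it; z points along the fingers, y is the line along which they close (so a half turn about z gives the same grasp; the last joint's range is limited). The gripper opens to 88 mm and grips with 3 to 60 N. Pads are 19 mm wide; open, the fingers measure 130 mm over their backs; the gripper's body (78 mm by 193 mm) begins 47 mm behind the grasp point.
Start: joints at [-0.865, 0.359, 0.012, 0, -1.224, -0.288], TCP at [273.853, -616.927, 203.361] pointing down, gripper open.
Joint ranges: [-3.07, 3.07], [-1.43, 2.12], [-1.02, 1.25], [-3.03, 1.67], [-3.05, -0], [-3.03, 3.03]. Speed limits (rad/s): [2.39, 2.39, 3.01, 3.14, 3.14, 3.14].

### API

Orientations are given as a unit quaternion [x, y, z, w].
In Python, from plant import bot gives the robot as it stands. Calls block until the motion is done:
- bot.move_ptp(position, orientation): joint-space move of the TCP to a pose.
- bot.line_to(position, velocity=150, ori=None): straight line of the TCP; ori=None keeps the orientation; velocity is the mean speed in mm/s.
- bot.move_joints(angles): joint-space move.
- bot.move_gripper(opening, force=None): finger opening in mm; force is the grip in N (None keeps the last); returns when the fingers have stopped.
- bot.pause(seconds).
- bot.solve_ik(position, orientation): joint angles nearest the present ones, or None.
- bot.read_state(): the state.
- bot.camera(name): name is "scene" or "side" or "wrist"; returns the picture (480x640x3 uint8, red, green, blue); there is no depth.
- bot.get_calibration(name): a dict with "fx", "fy", "cx", "cy" (pixels), "view" (4x4, takes a point from world to camera coordinates); the wrist camera has in their place "T_tool_cam" (4x4, takes a point from camera to tool coordinates, whose origin is the TCP and whose axes are the flange's). Camera axes: x right, y up, looking along -z (the intrinsics and any distortion apply to the point x, -y, -z); pixel columns grow to the right and rows downward; lengths in mm; the calibration is good to about 2 mm. The wrist camera is an equidistant fisheye: a pixel r from the principal point sees the ray r / f radians off the axis. A picture is of the moment at which its call begins: read the wrist's pose just before it. get_calibration takes no time and is no camera call.
A pose or a line that the arm cannot do raises bot.Unreachable and nothing moves.
- bot.close_job(): hands the job in; it is judged then, once.
The state is a dict: "t": time; "joint_pos": joint angles; "qvel": joint speeds; "tau": joint torques, N m; "tcp_pos": TCP position; "eef_rot": TCP orientation; "contact_force": force on the tool from outside, world axes, zero at the start; "moment": the same for the moment, N m; "width": finger opening in mm; "finger_force": force on a finger pad.
Only numpy, scipy, OpenCV 4.12 (cv2) and the standard library are available. Lean on these libraries where they do the work, as an engineer would, in place of code of your own. Each camera call takes 0.05 s, during which the arm holds its last target. There are 200 camera calls.

## Working session

There is one attempt and no reset: what is moved stays moved. The work goes in short steps, each a Python script; the robot and the scene stay as the last script left them, time stands still between calls to the robot, and variables do not carry over. Pictures are saved under pics/ and viewed, at most 10 in all, crops included, and the job is handed in when it is done.

```bash
ls; mkdir -p pics
python3 - <<'E'
from plant import bot
import cv2,numpy as np
a=bot.camera("scene");b=bot.camera("side")
cv2.imwrite("pics/scene.png",a[:,:,::-1]);cv2.imwrite("pics/side.png",b[:,:,::-1])
for n in("scene","side","wrist"):print(n,bot.get_calibration(n))
print(bot.read_state())
E
```

```text
pics
scene {'fx': 443.8807380064254, 'fy': 443.8807380064254, 'cx': 320.03623567324286, 'cy': 239.88483049157412, 'view': array([[-2.50422236e-01,  9.68135583e-01, -1.48187573e-03,
         1.23050031e+02],
       [-8.21330011e-01, -2.11638008e-01,  5.29741792e-01,
         4.46158127e+02],
       [ 5.12548257e-01,  1.33876233e-01,  8.48157673e-01,
        -1.48993062e+03],
       [ 0.00000000e+00,  0.00000000e+00,  0.00000000e+00,
         1.00000000e+00]])}
side {'fx': 574.4666759585922, 'fy': 574.4666759585922, 'cx': 327.36088181472303, 'cy': 239.90481853670923, 'view': array([[-9.10669032e-01, -4.12928625e-01,  1.31097245e-02,
         5.06454804e+02],
       [ 2.32011719e-01, -4.84905527e-01,  8.43230213e-01,
        -1.56799102e+02],
       [-3.41836914e-01,  7.70945252e-01,  5.37392727e-01,
        -1.36579462e+03],
       [ 0.00000000e+00,  0.00000000e+00,  0.00000000e+00,
         1.00000000e+00]])}
wrist {'fx': 371.64829954431775, 'fy': 371.64829954431775, 'cx': 319.299040314267, 'cy': 239.59476844983104, 'T_tool_cam': array([[ 1.01126672e-04,  9.58182946e-01,  2.86156307e-
[... 279 characters left out ...]
+00]])}
{'t': 0.1, 'joint_pos': array([-8.64915562e-01,  3.59324870e-01,  1.11429875e-02, -3.01042390e-04,
       -1.22412255e+00, -2.88080166e-01]), 'qvel': array([-0.00076554, -0.00129076,  0.00267438,  0.00203335,  0.00148566,
        0.00049224]), 'tau': array([-1.88833433e-04, -5.84163308e+01,  2.93753600e+01,  7.01551706e+00,
        1.01908366e-02, -4.38563711e-05]), 'tcp_pos': array([ 273.63906411, -616.5162553 ,  202.5082938 ]), 'eef_rot': array([-2.07334037e-01,  9.78269906e-01,  7.30307316e-04, -2.35104889e-04]), 'contact_force': array([-0.36576115,  0.58575044, -0.04697481]), 'moment': array([-0.03084659,  0.00663252,  0.00025183]), 'finger_force': 0.0, 'width': 87.3916077380324}
```

View pics/scene.png

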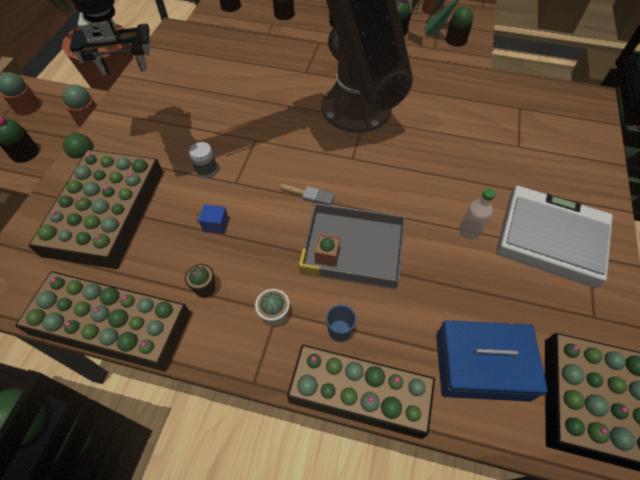

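View pics/side.png

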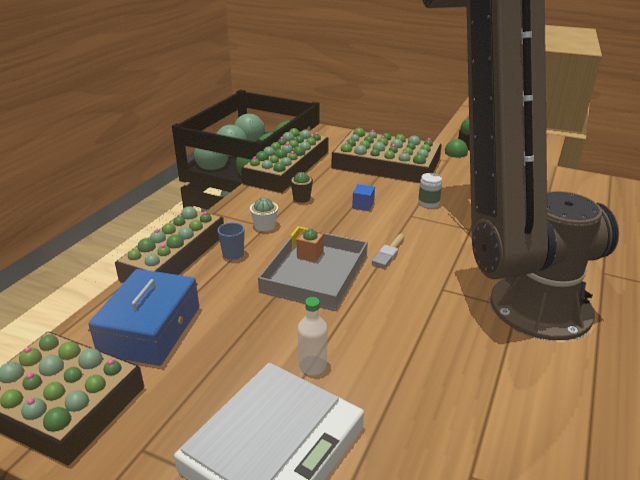

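The scene view shows the blue pot at about (213,218), the tray centre at (355,245), the terracotta pot at (327,248) and the yellow corner at (308,262). The side view agrees. Next I'll take rough positions from these and look closer with the wrist camera.

```bash
cat > h.py <<'E'
from plant import bot
import cv2,numpy as np
from scipy.spatial.transform import Rotation as Ro
def mat(yaw,tilt=0):
    "tool down, closing axis at yaw+90deg; tilt about the closing axis (+: fingers lean toward -tool x => away from cam)"
    c,s=np.cos(yaw),np.sin(yaw)
    return Ro.from_matrix(np.array([[-c,-s,0],[-s,c,0],[0,0,-1]]).T)*Ro.from_euler('y',tilt)
def q(yaw,tilt=0): return mat(yaw,tilt).as_quat()
def pose(name):
    c=bot.get_calibration(name)
    if name!="wrist": return c,np.linalg.inv(c["view"])
    s=bot.read_state();T=np.eye(4);T[:3,:3]=Ro.from_quat(s["eef_rot"]).as_matrix();T[:3,3]=s["tcp_pos"]
    return c,T@c["T_tool_cam"]
def cast(c,T,px,z):
    px=np.atleast_2d(np.array(px,float));u=(px-[c["cx"],c["cy"]])/c["fx"]
    if "T_tool_cam" in c:
        r=np.linalg.norm(u,axis=1)[:,None]+1e-9; d=np.c_[u[:,0:1]*np.sin(r)/r,-u[:,1:]*np.sin(r)/r,-np.cos(r)]
    else: d=np.c_[u[:,0],-u[:,1],-np.ones(len(u))]
    d=d@T[:3,:3].T;o=T[:3,3];return (o+d*((z-o[2])/d[:,2:]))[:,:2]
def snap(fn,name="wrist"):
    c,T=pose(name);im=bot.camera(name);cv2.imwrite("pics/"+fn,im[:,:,::-1]);return c,T,im
def look(x,y,z,zt,yaw=0):
    "TCP pose that puts target (x,y,zt) on the wrist camera axis"
    o=77.5-0.2986*(z+182-zt);v=mat(yaw).apply([1,0,0])
    bot.move_ptp([x-o*v[0],y-o*v[1],z],q(yaw))
E
python3 - <<'E'
from h import *
c,T=pose("scene")
print(cast(c,T,[(314,207),(404,213),(396,283),(303,273)],45).round(),cast(c,T,[(213,218)],40).round(),cast(c,T,[(327,240)],65).round(),cast(c,T,[(204,170),(201,293),(273,320),(305,195)],0).round())
b=cast(c,T,[(213,218)],40)[0]
look(b[0],b[1],230,30);ca=snap("w_blue.png")
print(bot.read_state()["tcp_pos"],bot.read_state()["joint_pos"])
t=cast(c,T,[(350,244)],45)[0]
look(t[0],t[1],250,30);snap("w_tray.png");print(bot.read_state()["tcp_pos"],bot.read_state()["t"])
E
```

```text
[[469. -23.]
 [427. 219.]
 [642. 232.]
 [672.   3.]] [[ 569. -279.]] [[575.  40.]] [[ 386. -390.]
 [ 769. -240.]
 [ 793.  -41.]
 [ 402.  -68.]]
[ 531.87549853 -280.01871762  229.85621712] [-1.59795886e-01  2.22355066e-01 -1.17409928e-01  5.53634139e-05
 -1.23131848e+00 -1.41181762e+00]
[517.6522649   97.18030844 249.85930255] 3.175
```

View pics/w_blue.png

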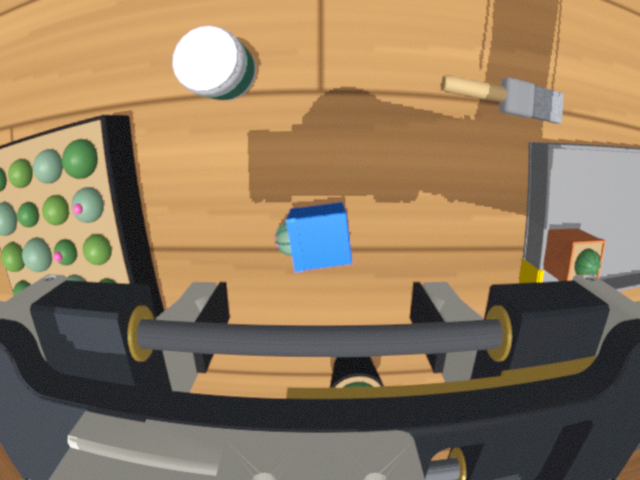

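View pics/w_tray.png

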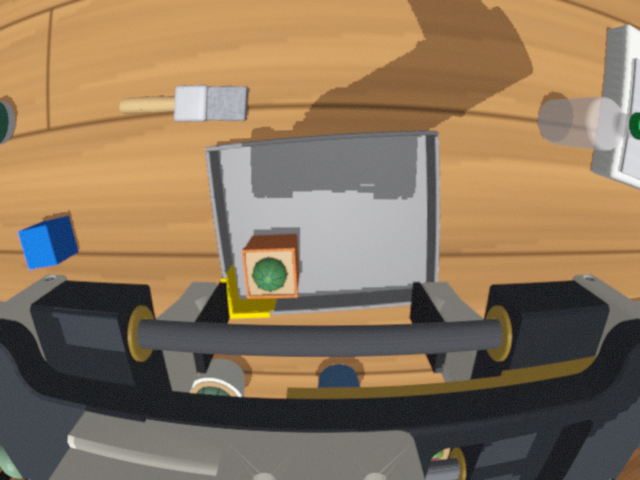

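The blue pot lies flat with its top face at about (287,213)-(352,268) and its plant to the left (-y). The tray rim's near edge runs (207,150)-(438,132), the yellow corner is at about (230,315), and the terracotta top is at about (242-298, 246-298). Next I'll extract the corners with masks.

Run:
```python
from h import *
def cam(tcp):
    c=bot.get_calibration("wrist");T=np.eye(4);T[:3,:3]=mat(0).as_matrix();T[:3,3]=tcp;return c,T@c["T_tool_cam"]
def quad(m,eps=.04):
    cs,_=cv2.findContours(m.astype(np.uint8),0,2);k=max(cs,key=cv2.contourArea);return cv2.minAreaRect(k),cv2.approxPolyDP(cv2.convexHull(k),eps*cv2.arcLength(k,True),True)[:,0]
A=cv2.imread("pics/w_blue.png");H=cv2.cvtColor(A,cv2.COLOR_BGR2HSV)
print(A[240,320],A[268,300],A[206,345])
m=(H[:,:,0]>100)&(H[:,:,0]<118)&(H[:,:,1]>170)&(H[:,:,2]>190);m[:, :250]=0
r,p=quad(m);print("blue px",p.tolist());c,T=cam([531.9,-280,229.9]);w=cast(c,T,p,56);print(w.round(1).tolist(),np.linalg.norm(w-np.roll(w,-1,0),axis=1).round(1))
A=cv2.imread("pics/w_tray.png");H=cv2.cvtColor(A,cv2.COLOR_BGR2HSV);c,T=cam([517.7,97.2,249.9])
y=(H[:,:,0]>22)&(H[:,:,0]<34)&(H[:,:,1]>200)&(H[:,:,2]>150);y[325:]=0
_,p=quad(y,.02);print("yellow",p.tolist(),cast(c,T,p,45).round(1).tolist())
g=(H[:,:,1]<40)&(H[:,:,2]>50);g[:125]=0;g[280:]=0;g[:,:200]=0;g[:,450:]=0
_,p=quad(cv2.morphologyEx(g.astype(np.uint8),2,np.ones((5,5))),.01);print("tray",p.tolist(),cast(c,T,p,45).round(1).tolist())
t=(H[:,:,0]<22)&(H[:,:,2]>60)&(H[:,:,1]>60);t[:215]=0;t[305:]=0;t[:,:235]=0;t[:,310:]=0
cv2.imwrite("pics/crop.png",cv2.resize(A[120:330,190:450],None,fx=3,fy=2.8,interpolation=cv2.INTER_CUBIC)[:600])
_,p=quad(t,.02);print("terra",p.tolist(),cast(c,T,p,65).round(1).tolist())
```

```text
[254 168  77] [252 164  72] [ 88 130 174]
blue px [[344, 213], [350, 262], [296, 269], [292, 218]]
[[533.1, -255.3], [584.1, -248.2], [591.7, -303.4], [538.1, -306.3]] [51.6 55.7 53.7 51.3]
yellow [[269, 316], [231, 318], [221, 278], [227, 277]] [[649.5, 38.3], [653.6, -8.3], [601.4, -15.4], [600.1, -8.1]]
tray [[436, 132], [437, 279], [222, 271], [207, 147]] [[436.4, 221.4], [603.3, 235.0], [592.7, -13.4], [452.8, -21.4]]
terra [[296, 234], [298, 296], [245, 298], [242, 249], [254, 235]] [[543.4, 73.8], [613.4, 74.6], [616.6, 15.7], [559.7, 16.4], [544.4, 30.1]]
```

View pics/crop.png

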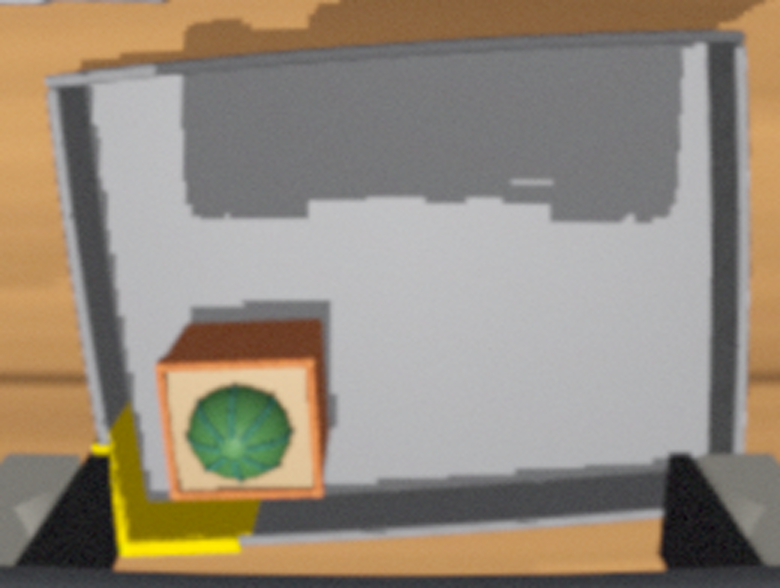

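```bash
cat >> h.py <<'E'
YAW=0.067;C=np.array([648.3,-3.6]);EX=np.array([np.cos(YAW),np.sin(YAW)]);EY=np.array([-EX[1],EX[0]])
def W(x,y): return C+x*EX+y*EY          # tray_corner -> world
def L(p): d=np.array(p[:2])-C;return np.array([d@EX,d@EY])
def guard(d,maxd,F,step=2.,v=40):
    "step along 3D unit d until the force along it changes by F"
    d=np.append(d,0) if len(d)==2 else np.array(d,float)
    bot.pause(.1);f0=bot.read_state()["contact_force"];p=np.array(bot.read_state()["tcp_pos"]);k=0;f=0
    while k<maxd:
        k+=step;bot.line_to(p+d*k,velocity=v);f=-(bot.read_state()["contact_force"]-f0)@d
        if f>F: break
    return k,round(float(f),1)
E
python3 - <<'E'
from h import *
s=bot.read_state
yaw=YAW+np.pi/2
bot.move_ptp([587,46,130],q(yaw));bot.line_to([587,46,49],velocity=120)
bot.move_gripper(40,force=15);print(s()["width"],s()["finger_force"],s()["contact_force"],L(s()["tcp_pos"]))
print(guard(EX,45,8),L(s()["tcp_pos"]))
print(guard(-EY,45,8),L(s()["tcp_pos"]),s()["width"])
print(guard(EX,6,8),L(s()["tcp_pos"]))
bot.move_gripper(88);p=s()["tcp_pos"].copy();p[2]=130;bot.line_to(p,velocity=200)
look(*W(-60,90),250,40,yaw=0);c,T,im=snap("w2.png")
p=s();print(p["tcp_pos"],p["t"])
E
```

```text
40.24780329189064 0.0 [ 0.9200202  -0.17355269  0.14280105] [-57.83766644  53.59085983]
(34.0, 8.0) [-26.11309099  52.54656926]
(6.0, 8.2) [-26.5446202   47.48817923] 40.08087707658817
(4.0, 8.7) [-26.15139068  47.83512139]
[542.75442587  82.06751161 249.35873039] 15.4333
```

View pics/w2.png

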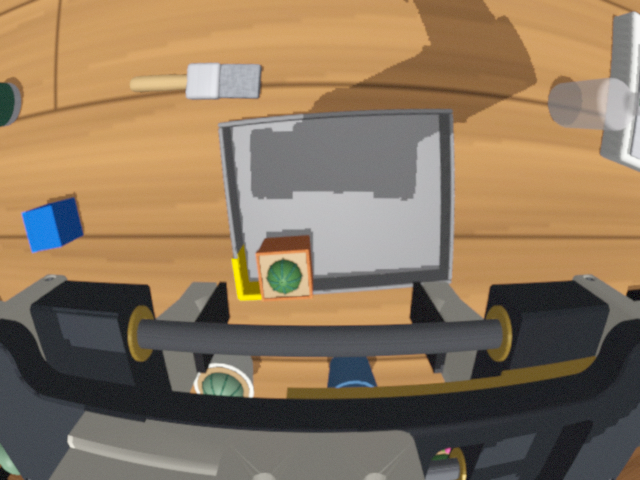

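The terracotta pot now has its top at about (258-312, 248-298), so it has moved toward the far wall but is still off the right wall. The fingers read 40 mm with no grip force, so I'll check the numbers.

Run:
```python
from h import *
c,T=pose("wrist");A=cv2.imread("pics/w2.png");H=cv2.cvtColor(A,cv2.COLOR_BGR2HSV)
t=((H[:,:,0]<22)&(H[:,:,2]>60)&(H[:,:,1]>60)).astype(np.uint8);t[:240]=0;t[305:]=0;t[:,:262 ]=0;t[:,330:]=0
P=[(258,251),(311,248),(312,297),(261,299)]
w=cast(c,T,P,65);print(w.round(1).tolist(),[L(x).round(1).tolist() for x in w],L(w.mean(0)))
P=[(220,125),(452,111),(236,299)]
w=cast(c,T,P,45);print([L(x).round(1).tolist() for x in w])
g=cast(c,T,[(285,275)],75);print("cactus",L(g[0]))
cv2.imwrite("pics/c2.png",cv2.resize(A[225:325,210:340],None,fx=6,fy=6,interpolation=cv2.INTER_CUBIC))
```

```text
[[586.5, 18.4], [583.1, 73.9], [639.1, 74.7], [642.1, 18.6]] [[-60.2, 26.1], [-59.8, 81.7], [-3.9, 78.7], [-4.7, 22.5]] [-32.15447024  52.25633876]
[[-194.1, -4.9], [-195.4, 240.8], [3.4, -11.4]]
cactus [-35.5074182   53.15685452]
```

View pics/c2.png

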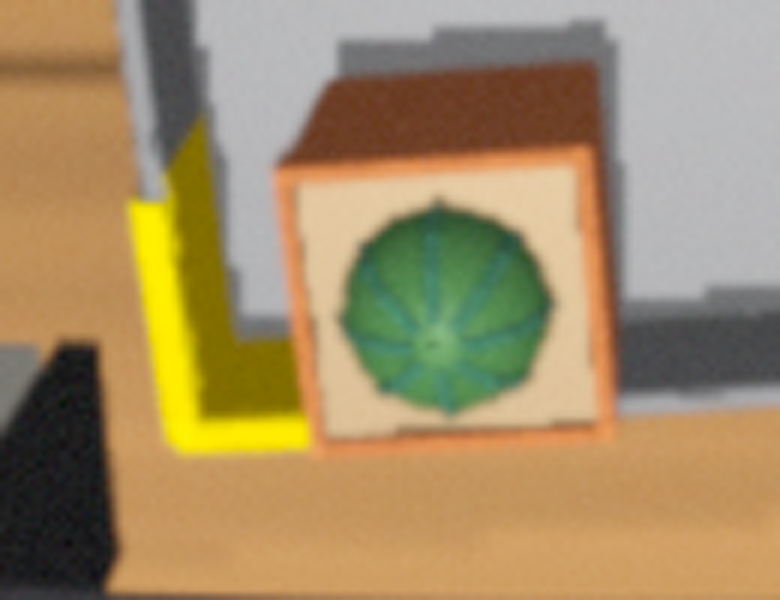

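Run:
```python
from h import *
s=bot.read_state
yaw=YAW+np.pi/2;w=W(-30,52.5)
bot.move_ptp([*w,110],q(yaw));bot.line_to([*w,49],velocity=150);a=s();print(a["tcp_pos"],a["width"],a["contact_force"],a["t"])
bot.move_gripper(30,force=20);a=s();print(a["tcp_pos"],a["width"],a["finger_force"],a["contact_force"],a["t"])
c,T,im=snap("side2.png","side");cv2.imwrite("pics/side2c.png",cv2.resize(im[150:350,200:430,::-1],None,fx=3.4,fy=3)[:600])
```

```text
[615.30367489  46.87623319  49.60823169] 87.40827415232717 [-0.1838353   0.23809341  0.54985963] 17.5333
[614.64313095  46.7335055   48.7766554 ] 31.648048721219965 17.785528600215912 [-0.71112654 -0.53507163 -2.01952932] 18.5083
```

View pics/side2c.png

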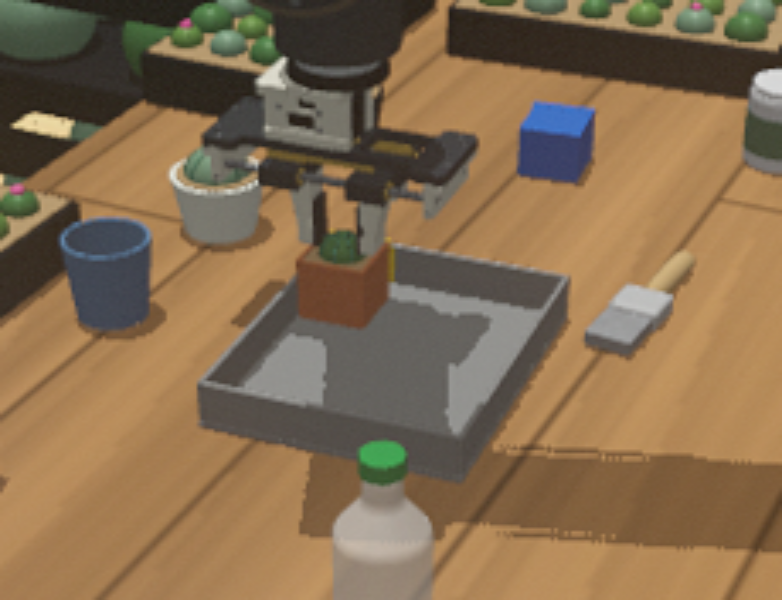

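The side view shows the fingertips at crop (315,247) and (375,252), on top of the pot and closed on the cactus rather than around its sides. I'll compare that with the projected TCP.

Run:
```python
from h import *
c=bot.get_calibration("side")
for z in (45,49,65,75):
  for o in(-20,20):
    p=c["view"]@np.r_[[614.6,46.7]+o*EX,z,1];u=c["cx"]+c["fx"]*p[0]/-p[2];v=c["cy"]-c["fx"]*p[1]/-p[2];print(z,o,round((u-200)*3.4),round((v-150)*3))
for z,l in((65,(-4,80)),(65,(-60,80)),(65,(-60,24)),(5,(-60,80)),(45,(-195,245)),(45,(-195,-5))):
    p=c["view"]@np.r_[W(*l),z,1];print(z,l,round((c["cx"]+c["fx"]*p[0]/-p[2]-200)*3.4),round((c["cy"]-c["fx"]*p[1]/-p[2]-150)*3))
```

```text
45 -20 364 273
45 20 317 264
49 -20 364 269
49 20 317 260
65 -20 364 254
65 20 316 245
75 -20 364 244
75 20 316 235
65 (-4, 80) 294 259
65 (-60, 80) 362 272
65 (-60, 24) 390 240
5 (-60, 80) 363 330
45 (-195, 245) 455 437
45 (-195, -5) 565 273
```

Run:
```python
from h import *
s=bot.read_state
yaw=YAW+np.pi/2
bot.move_gripper(60);p=s()["tcp_pos"].copy();p[2]=105;bot.line_to(p,velocity=200)
w=W(-32,130);bot.line_to([*w,105],velocity=250);bot.move_gripper(0,force=20)
bot.line_to([*w,30],velocity=200);print(s()["t"],s()["tcp_pos"],s()["width"])
print(guard([0,0,-1],30,5,3,60),s()["tcp_pos"],s()["contact_force"])
```

```text
21.7667 [608.08271832 123.97199292  30.3501345 ] 0.5104820868882994
(30, -0.4) [608.74914066 124.37518142   1.40524517] [ 0.7472945  -0.77472161  0.33953532]
```

Run:
```python
from h import *
s=bot.read_state
print(guard([0,0,-1],24,4,2,60),s()["tcp_pos"],s()["contact_force"],s()["t"])
```

```text
(20, 4.9) [609.2537022  124.53820581 -17.86093756] [-1.59353715  0.04462766  4.58729358] 26.9667
```

The floor contact came at a reported z of about −17.5, so the real fingertips are about 21 mm above the reported TCP. I'll correct for this. Next I push the terracotta pot along −y, then grasp the blue pot with a tilted tool.

```bash
cat >> h.py <<'E'
ZOFF=21.
BY=1.688
def G(g,tilt,yaw=BY,back=12):
    "reported TCP for pad point g, `back` mm behind the real tip"
    return np.array(g,float)+(ZOFF+back)*mat(yaw,tilt).apply([0,0,1])
E
python3 - <<'E'
from h import *
s=bot.read_state
yaw=YAW+np.pi/2
p=s()["tcp_pos"].copy();p[2]=8;bot.line_to(p,velocity=150)
bot.line_to([*W(-30,84),8],velocity=120);print(s()["contact_force"],s()["t"])
print(guard(-EY,32,10,3,80),L(s()["tcp_pos"]),s()["contact_force"],s()["t"])
p=s()["tcp_pos"]+np.r_[EY*8,0];bot.line_to(p,velocity=150);bot.line_to([*p[:2],120],velocity=250)
t0=np.deg2rad(-30);t1=np.deg2rad(60);b=[565,-280]
for g,t in(([*b,120],t0),([*b,30],t0),([*b,90],t1),([*b,34],t1)):print(bot.solve_ik(G(g,t),q(BY,t)))
E
```

```text
[0.10790868 1.09903859 0.51746276] 27.825
(24, 19.7) [-29.804745    63.99163833] [-6.555908   19.34415164  3.61928149] 29.925
[-0.43398901  0.5891897   0.1793888  -0.44262428 -1.46572598  0.66697548]
[-0.43523628  0.68095209  0.12134522 -0.45353521 -1.33113646  0.73381341]
[ 0.06939007  0.52159782 -0.96697577  1.57101265 -1.04522149 -1.47581791]
None
```

Run:
```python
from h import *
for t in (45,52,60):
  for yaw in (BY,1.3,2.1):
    print(t,yaw,[(x,y) for x in range(480,760,40) for y in range(-400,-160,40) if all(bot.solve_ik(G([x,y,z],np.deg2rad(t),yaw),q(yaw,np.deg2rad(t))) is not None for z in (28,80))])
```

```text
45 1.688 [(560, -280), (560, -240), (560, -200), (600, -320), (600, -280), (600, -240), (600, -200), (640, -360), (640, -320), (640, -280), (640, -240), (640, -200), (680, -400), (680, -360), (680, -320), (680, -280), (680, -240), (680, -200), (720, -400), (720, -360), (720, -320), (720, -280), (720, -240), (720, -200)]
45 1.3 [(480, -400), (480, -360), (480, -320), (480, -280), (480, -240), (480, -200), (520, -400), (520, -360), (520, -320), (520, -280), (520, -240), (520, -200), (560, -400), (560, -360), (560, -320), (560, -280), (560, -240), (560, -200), (600, -400), (600, -360), (600, -320), (600, -280), (600, -240), (600, -200), (640, -400), (640, -360), (640, -320), (640, -280), (640, -240), (640, -200), (680, -400), (680, -360), (680, -320), (680, -280), (680, -240), (680, -200), (720, -400), (720, -360), (720, -320), (720, -280), (720, -240), (720, -200)]
45 2.1 []
52 1.688 [(560, -240), (560, -200), (600, -280), (600, -240), (600, -200), (640, -320), (640, -280), (640, -240), (640, -200), (680, -320), (680, -280), (680, -240), (680, -200), (720, -360), (720, -320), (720, -28
[... 675 characters left out ...]
-280), (640, -240), (640, -200), (680, -320), (680, -280), (680, -240), (680, -200), (720, -320), (720, -280), (720, -240), (720, -200)]
60 1.3 [(480, -400), (480, -360), (480, -320), (480, -280), (480, -240), (480, -200), (520, -400), (520, -360), (520, -320), (520, -280), (520, -240), (520, -200), (560, -400), (560, -360), (560, -320), (560, -280), (560, -240), (560, -200), (600, -400), (600, -360), (600, -320), (600, -280), (600, -240), (600, -200), (640, -400), (640, -360), (640, -320), (640, -280), (640, -240), (640, -200), (680, -400), (680, -360), (680, -320), (680, -280), (680, -240), (680, -200), (720, -400), (720, -360), (720, -320), (720, -280), (720, -240), (720, -200)]
60 2.1 []
```

Run:
```python
from h import *
s=bot.read_state
t0=np.deg2rad(-30);b=[565,-280]
bot.move_gripper(88)
bot.move_ptp(G([*b,130],t0),q(BY,t0));bot.line_to(G([*b,29],t0),velocity=150);print(s()["contact_force"])
bot.move_gripper(30,force=25);a=s();print(a["width"],a["finger_force"],a["contact_force"],a["tcp_pos"],a["t"])
if 50<a["width"]<64:
    bot.line_to(G([*b,140],t0),velocity=150);a=s();print(a["width"],a["finger_force"],a["t"])
```

```text
[-0.79504747  0.02200556  0.75397293]
55.95333862347046 24.945650696754456 [-1.12124226 -1.52884391  2.44681766] [ 562.94300949 -263.68346528    0.76236658] 34.9917
55.86283375292097 24.94782328605652 35.8833
```

Run:
```python
from h import *
s=bot.read_state
t1=np.deg2rad(60);b=[570,-270];y=1.3
bot.move_ptp(G([*b,110],t1,y),q(y,t1))
bot.line_to(G([*b,46],t1,y),velocity=120);print(s()["width"],s()["contact_force"],s()["t"])
print(guard([0,0,-1],36,4,2,60),s()["tcp_pos"],s()["contact_force"],s()["t"])
snap("sd3.png","side");im=cv2.imread("pics/sd3.png")
cv2.imwrite("pics/sd3c.png",cv2.resize(im[120:300,270:470],None,fx=3.3,fy=3.3))
```

```text
55.76288925980065 [ 0.47262049 -0.40038125 -1.06898688] 38.25
(18, 9.0) [ 562.77800102 -297.85658368   13.80144965] [-0.67544947  1.18800128  7.36195775] 40.6
```

View pics/sd3c.png

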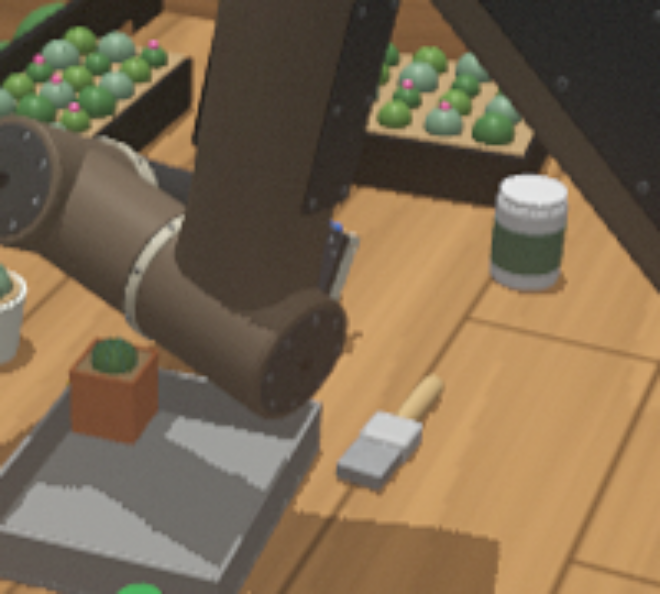

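The side view shows the terracotta pot upright at the corner (115,395). The arm hides the blue pot, but the force and height say it stands on the bench. I'll release, retract and check it with the wrist camera.

Run:
```python
from h import *
s=bot.read_state
y=1.3;t1=np.deg2rad(60);zt=mat(y,t1).apply([0,0,1])
a=s()["tcp_pos"].copy();g=a-(ZOFF+12)*zt;print("G",g)
p=a+[0,0,1.5]
bot.line_to(p,velocity=60)if 0 else None
bot.move_gripper(88);print(s()["width"],s()["contact_force"])
bot.line_to(a-110*zt,velocity=180);bot.pause(.2)
bot.move_ptp([g[0],g[1],120],q(y));c,T,im=snap("w4.png");H=cv2.cvtColor(im,cv2.COLOR_RGB2HSV)
m=((H[:,:,0]>100)&(H[:,:,0]<125)&(H[:,:,1]>150)).astype(np.uint8)
cs,_=cv2.findContours(m,0,2)
for k in sorted(cs,key=cv2.contourArea)[-3:]:
    r=cv2.boundingRect(k);print(r,cv2.contourArea(k),cast(c,T,[(r[0]+r[2]/2,r[1]+r[3]/2)],60).round())
print(s()["t"],s()["tcp_pos"])
```

```text
G [ 570.45334041 -270.31209064   30.30208117]
87.90397001687964 [0.50059116 0.12616979 0.96305191]
(144, 13, 1, 1) 0.0 [[ 640. -465.]]
(161, 9, 1, 1) 0.0 [[ 627. -462.]]
(276, 194, 83, 90) 6965.0 [[ 568. -276.]]
43.475 [ 569.45790382 -269.64518558  118.38671922]
```

View pics/w4.png

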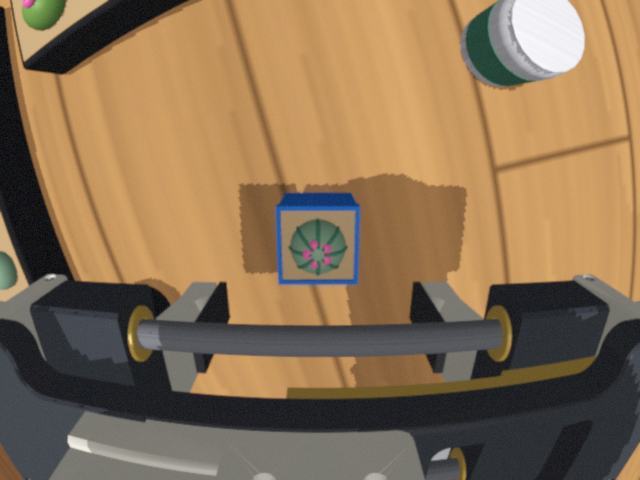

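The blue pot stands upright and released, with its top at about (277-358, 206-283), aligned with the gripper. The forces showed the terracotta pot hard against both walls. Now I take the blue pot afresh and pack it.

Run:
```python
from h import *
s=bot.read_state
g=[569,-272];yt=YAW+np.pi/2
bot.line_to([*g,22],velocity=150);bot.move_gripper(30,force=30);a=s();print(a["width"],a["finger_force"],a["contact_force"],a["t"])
assert 50<a["width"]<64
bot.line_to([*g,110],velocity=200)
w=W(-34,94);bot.move_ptp([*w,110],q(yt));print(s()["width"],s()["t"])
bot.line_to([*w,34],velocity=120)
print(guard([0,0,-1],12,5,2,60),s()["tcp_pos"],s()["contact_force"],s()["width"],s()["t"])
```

```text
55.53039811036394 30.000911056995392 [-0.39097828  0.48054638  3.64530449] 44.9
55.72686394536916 46.85
(10, 19.6) [609.26265017  88.1924809   27.31660712] [-6.41617014  0.24802767 18.16849322] 55.63320790275945 48.9833
```

Run:
```python
from h import *
s=bot.read_state
p=s()["tcp_pos"].copy();p[2]+=.5;bot.line_to(p,velocity=40)
print(guard(EX,12,8,2,60),L(s()["tcp_pos"]),s()["t"])
print(guard(-EY,16,8,2,60),L(s()["tcp_pos"]),s()["contact_force"],s()["t"])
```

```text
(6, 12.9) [-30.32109846  93.65851853] 50.0833
(16, 9.2) [-30.20454148  79.84932362] [-6.58228487 10.70793933  5.91243591] 52.1833
```

Run:
```python
from h import *
s=bot.read_state
bot.move_gripper(88);p=s()["tcp_pos"].copy();p[2]=120;bot.line_to(p,velocity=200)
look(*W(-90,90),200,60,yaw=0);c,T,im=snap("w5.png");H=cv2.cvtColor(im,cv2.COLOR_RGB2HSV)
def show(n,m):
    m=m.astype(np.uint8);m[290:]=0;cs,_=cv2.findContours(m,0,2);k=max(cs,key=cv2.contourArea)
    ap=cv2.approxPolyDP(cv2.convexHull(k),.03*cv2.arcLength(k,True),True)[:,0];print(n,ap.tolist(),[L(x).round(1).tolist() for x in cast(c,T,ap,65)])
show("blue",(H[:,:,0]>100)&(H[:,:,0]<125)&(H[:,:,1]>150))
t=(H[:,:,0]<16)&(H[:,:,1]>120)&(H[:,:,2]>40);t[:,:150]=0;t[:150]=0;show("terra",t)
gr=(H[:,:,0]>45)&(H[:,:,0]<95)&(H[:,:,1]>60);
n,_,st,ce=cv2.connectedComponentsWithStats(gr.astype(np.uint8))
for i in range(1,n):
    if st[i,4]>400: print("cactus",st[i].tolist(),L(cast(c,T,[ce[i]],72)[0]).round(1))
print(s()["t"])
```

```text
blue [[338, 256], [342, 289], [285, 289], [289, 258]] [[-75.8, 106.2], [-43.1, 108.4], [-46.5, 55.4], [-76.8, 62.0]]
terra [[285, 258], [281, 289], [217, 283], [238, 261]] [[-77.1, 58.4], [-46.7, 51.6], [-55.9, -9.2], [-76.8, 14.6]]
cactus [237, 288, 39, 37, 1064] [-33.5  26.8]
55.1167
```

Run:
```python
from h import *
c,T=pose("wrist");im=cv2.imread("pics/w5.png");H=cv2.cvtColor(im,cv2.COLOR_BGR2HSV)
for n,m in(("blue",(H[:,:,0]>100)&(H[:,:,0]<125)&(H[:,:,1]>150)),("terra",(H[:,:,0]<13)&(H[:,:,1]>120)&(H[:,:,2]>40))):
    m=m.astype(np.uint8);m[:240]=0;m[360:]=0;m[:,:200]=0;m[:,420:]=0
    cs,_=cv2.findContours(m,0,2);k=max(cs,key=cv2.contourArea);ap=cv2.approxPolyDP(cv2.convexHull(k),.02*cv2.arcLength(k,True),True)[:,0]
    print(n,ap.tolist(),[L(x).round(1).tolist() for x in cast(c,T,ap,65)])
cs,hi=cv2.findContours(((H[:,:,0]>35)&(H[:,:,0]<100)&(H[:,:,1]>30)&(H[:,:,2]>40)).astype(np.uint8),0,2)
for k in cs:
    if 150<cv2.contourArea(k)<4000: (x,y),r=cv2.minEnclosingCircle(k);print("green",round(x),round(y),round(r),L(cast(c,T,[(x,y)],72)[0]).round(1))
```

```text
blue [[289, 258], [338, 256], [343, 325], [285, 295]] [[-76.7, 62.0], [-75.7, 106.3], [-4.2, 107.8], [-40.2, 54.8]]
terra [[285, 258], [280, 277], [229, 316], [224, 282], [235, 264]] [[-76.9, 58.4], [-58.7, 52.0], [-20.1, -3.0], [-56.5, -2.1], [-73.9, 11.3]]
green 12 460 22 [ 308.4 -527.7]
green 256 307 19 [-32.8  26.7]
green 314 304 20 [-32.7  82. ]
```

```bash
python3 -c "
from plant import bot
print(bot.close_job(),bot.read_state()['t'])"
```

```text
the job is handed in; nothing more can be done
the job is handed in; nothing more can be done
```

I handed the job in at about 55 s of the 72 s. By my own wrist-camera and contact-force checks, the terracotta pot is home in the marked corner and the blue pot, stood upright on the bench and then regrasped, is packed upright and snug beside it against the far wall; the judge's result was not shown.

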